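Dial open the reference-pin box in its bench nest

TASK

Set the combination box squarely down into the bench nest so it cannot twist, and let go of it. Then dial it open with the crank knob: clockwise, passing red once and stopping when red comes to the white pointer the second time; back anticlockwise, passing blue once and stopping at blue the second time; then clockwise straight to yellow, pausing a moment at each stop and never running well past the red or blue stop. Leaving the dial on yellow and the box in the nest, slide the cover fully open; leave the other things on the bench where they are.

Things in the scene. Friction and masses are not known exactly. Their poses are not given: they have to be found in the camera images.
- lockbox: Loose combination box, about 0.65 kg, 162 long (its x) and 40 mm high. Its wide grey head (x -88 to 0, y -46 to 46 mm) carries the dial; its narrower blue store (x 0 to 74, y -30 to 30 mm) has an aluminium sliding cover. Origin on the underside where head and store meet, midway across; x points from the head to the store, z up. It stands upright on the bench at the start, store towards the robot within about 0.4 rad, as does the narrow end of the nest.
- box_grip (a point): Point inside the store where the box is best carried (near its centre of mass): 30 mm along the box's x, 30 mm above its underside. Grip across the 60 mm width of the store (fingers closing along the box's y).
- nest: Nest fixed to the bench: dark steel plate 6 mm thick, shaped like the box's foot, with low bright aluminium lips (about 18 mm high above the plate, flared outward in their upper half) at both ends and on both sides of the head; the sides of the store stay free for the fingers. It leaves the box 2.5 mm play a side. Origin on the bench directly below the origin of the seated box; its x and z axes are then those of the box. Head end at its -x side (the wide part).
- nest_seat (a point): Where the box's origin lies when it is fully seated: on the nest plate, 6 mm above the bench.
- dial_axis (a point): On the dial's axis at the top of the head: box x -44, y 0, z 40 mm. The dial is black, 79 mm across, 10 mm thick; the white pointer stands on the head at the dial's edge on the side towards the store (box +x).
- nest_dial (a point): Where point dial_axis lies when the box is seated.
- dial (a joint): Angle of the dial in rad, counted over many turns, growing clockwise seen from above. No stops; it stays where it is left (friction about 0.025 N m). Red is at the pointer at 1.20 and at every full turn (6.283) from there, yellow at 2.90, blue at 5.00 (so also at -1.28). It starts between -1.3 and 0.5, with red still ahead of the pointer clockwise: the first stop is 7.48, the second -1.28, the third 2.90.
- crank_knob (a point): Top part of the dial's crank knob, on its axis, 72 mm above the box's underside and 1 mm below the knob's top. The knob is an aluminium sleeve 13 mm across and 21 mm tall that spins freely on its pin, 29 mm from the dial's axis, at 0.04 rad clockwise of the direction of the pointer when the dial reads 0. Held from above it can be carried round the dial's axis in a circle without turning the gripper.
- cover (a joint): Travel of the sliding cover in m: 0 shut, 0.040 fully open. It slides along the box's +x, away from the dial, over the end of the box; friction about 1.5 N; it stays where it is left.
- cover_grip (a point): On the cover's black grip, 58 mm above the box's underside. The grip is 34 long (box x), 12 mm wide (box y) and stands 20 mm above the cover's top face, which is 44 mm above the underside; it is centred 38 mm along the box's x when shut.
- spare_board: Bystander: small green circuit board, 36x60x12 mm, lying loose; origin at the centre of its underside.
- pin_gauge: Bystander: grey metal pin gauge, 21x110x18 mm, lying loose; origin at the centre of its underside.
- hex_keys: Bystander: yellow hex key holder, 22x92x24 mm, lying loose; origin at the centre of its underside.

How it is judged:
By the outcome, as a careful person would: the job done as asked, in the order asked, and still so for the second after the job is handed in, with the robot touching nothing.
It also fails if it takes over 69 s, if anything falls off the work surface, if the arm or the gripper's body presses on something with over 40 N, if the wrist force passes 120 N, or if a joint passes its speed limit or range.

ROBOT

A 6-joint arm with a two-finger parallel gripper is mounted at the origin on a cart in front of the work surface, level with it; the furniture and walls round the work are solid. World frame = base frame: x ahead of the robot, y to its left, z up, the work surface at z = 0. Lengths are in m, angles in rad, forces in N, time in s.
With the tool pointing down it reaches from about 0.225 to 0.875 m from the base axis. Payload 3.4 kg.
Tool frame: the origin (TCP) lies at the very end of the fingers, on their centre line; the grasp point (between the pads) lies 19 mm behind it; z points along the fingers, y is the direction in which the jaws open and shut (so a half turn about z gives the same grasp; the last joint's range is limited). The gripper opens to 85 mm and grips with 20 to 120 N. Pads are 22 mm wide; open, the fingers measure 114 mm over their backs; the gripper's body (76 mm by 85 mm) begins 54 mm behind the grasp point. The pads swing forward as they close: fully open they stand 13 mm farther back than shut.
Start: joints at [-1.262, 0.276, 1.505, -0, 1.361, -0.121], TCP at [0.24, -0.523, 0.231] pointing down, gripper open.
Joint ranges: [-2.89, 2.89], [-0.75, 2.08], [0.22, 2.7], [-1.18, 4.32], [0.11, 2.71], [-2.7, 2.7]. Speed limits (rad/s): [2.57, 2.57, 3.14, 3.14, 3.14, 3.14].

INTERFACE

Orientations are given as a unit quaternion [w, x, y, z].
In Python, from rig import manip gives the robot as it stands. The module is installed in compiled form; this text tells all that it offers.
- The arm moves only by the tool carry_out, never from a script. Its argument "moves" is one flat list of numbers, 5 for each row, row after row: the opening in per cent of the stroke, from 0 (shut) to 100 (fully open), then the shift along the world's x, y, z in cm, then the turn about the world's z in rad. A call has exactly 10 rows; each row shifts and turns the commanded pose from where the row before left it; what a row does not reach is not made up. A row lasts 1/10 s, in which the tool goes at most 50 mm and 8.59 degrees, less where a joint would pass 70% of its speed; a pose out of reach is approached as far as the arm can. A call is refused whole if a number of a shift passes 5 or a number of a turn 0.15, either way. A call with a gripper value outside its range is refused whole. The fingers move at their own pace and stop on an object; "squeeze" is the grip in N (left out, the last holds). Time passes only in rows, so rows that do not move let the fingers close, or fill a call up. It gives the time, the measured TCP pose, the force and the opening at its end, in the units of the state.
- manip.get_state(): the state, without advancing time (a new reading comes with each control period).
- manip.get_image(name): name is "side" or "top"; returns the picture (384x512x3 uint8, red, green, blue); there is no depth.
- manip.camera_info(name): a dict with "fov_y" (degrees; the focal length in pixels is half the picture's height over the tangent of half this angle, whatever the lens; pixels are square), "cx", "cy" (the principal point, pixels), "dist" ([k1, k2, p1, p2, k3] as OpenCV has them; the pictures are not rectified), "rvec" (rotation vector, rad) and "tvec" (3), from world to camera coordinates, as OpenCV has them. Camera axes: x right, y down, z forward; pixel columns grow to the right and rows downward; lengths in m; the calibration is good to about 2 mm. A picture is of the moment at which its call begins. camera_info takes no time and is no camera call.
- manip.sign_off(): hands the job in, once; it reports no verdict.
The state is a dict: "clock": time; "qpos": joint angles; "qd": joint speeds; "effort": joint torques, N m; "position": TCP position; "ee_rot": TCP orientation; "contact_force": force on the tool from outside, world axes, zero at the start; "moment": the same for the moment, N m; "width": finger opening in m.
Only numpy, scipy, OpenCV 4.12 (cv2) and the standard library are available. Lean on these libraries where they do the work, as an engineer would, in place of code of your own. Each camera call takes 0.05 s, during which the arm holds its last target. There are 200 camera calls.

## Working session

There is one attempt and no reset: what is moved stays moved. The work goes in short steps, Python scripts to look and compute and a tool call to move; the robot and the scene stay as the last step left them, time stands still between calls to the robot, and variables do not carry over. Pictures are saved under pics/ and viewed, about 8 in all and at most 12, crops included, and the job is handed in when it is done.

Besides the shell and the picture viewer there is one more tool, called after ">>>" as name(argument=value, ...) on one line, values as JSON. carry_out: Moves the arm, as the interface text tells. Its arguments: {"type":"object","properties":{"moves":{"type":"array","items":{"type":"number"}},"squeeze":{"type":"number"}},"required":["moves"]}

```bash
mkdir -p pics; python3 - <<'E'
from rig import manip
import cv2
for n in("top","side"):
    im=manip.get_image(n); cv2.imwrite(f"pics/{n}0.png",im[...,::-1]); print(n,manip.camera_info(n))
a=cv2.imread("pics/top0.png");b=cv2.imread("pics/side0.png")
cv2.imwrite("pics/t0.png",cv2.resize(a,(800,600),interpolation=cv2.INTER_CUBIC));cv2.imwrite("pics/s0.png",cv2.resize(b,(800,600),interpolation=cv2.INTER_CUBIC))
print(manip.get_state())
E
```

```text
top {'fov_y': 43.22452048902705, 'cx': 247.26533729034213, 'cy': 193.15700965898134, 'dist': array([-0.05676965,  0.        ,  0.        ,  0.        ,  0.        ]), 'rvec': array([ 2.19754773, -2.1386218 ,  0.08859161]), 'tvec': array([-0.09265374,  0.53361841,  1.23084901])}
side {'fov_y': 49.801290124249896, 'cx': 252.1725378129706, 'cy': 190.69102721439486, 'dist': array([-0.04639296,  0.        ,  0.        ,  0.        ,  0.        ]), 'rvec': array([ 1.92473643,  1.47417942, -0.65037629]), 'tvec': array([-0.07440907, -0.32229785,  1.39375042])}
{'clock': 0.1, 'qpos': array([-1.26198211e+00,  2.76523415e-01,  1.50598897e+00, -9.90441328e-06,
        1.36067547e+00, -1.20970528e-01]), 'qd': array([ 7.87521425e-04,  3.71083362e-04, -3.13198356e-03,  3.00380133e-06,
       -1.20399510e-03, -6.47667259e-04]), 'effort': array([ 7.39165007e-04, -4.17701197e+01, -2.46405941e+01, -2.78974594e-04,
        5.85688758e-03,  6.74289893e-06]), 'position': array([ 0.23945659, -0.52226819,  0.23053795]), 'ee_rot': array([-7.93632497e-04,  9.76998818e-01,  2.13243224e-01, -7.96232822e-05]), 'contact_force': array([-0.76099301, -0.01182735,  0.56511916]), 'moment': array([ 0.02573532, -0.01240812, -0.00962991]), 'width': 0.08531464540002667}
```

View pics/t0.png

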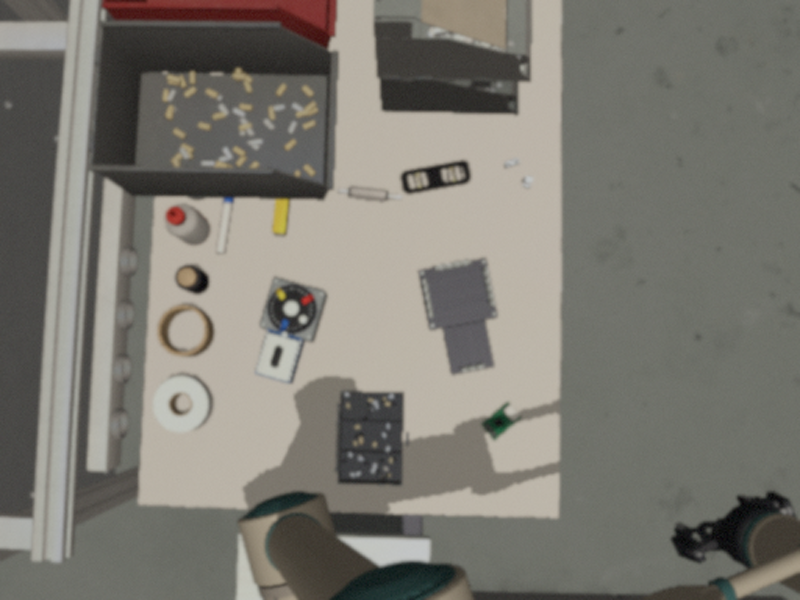

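View pics/s0.png

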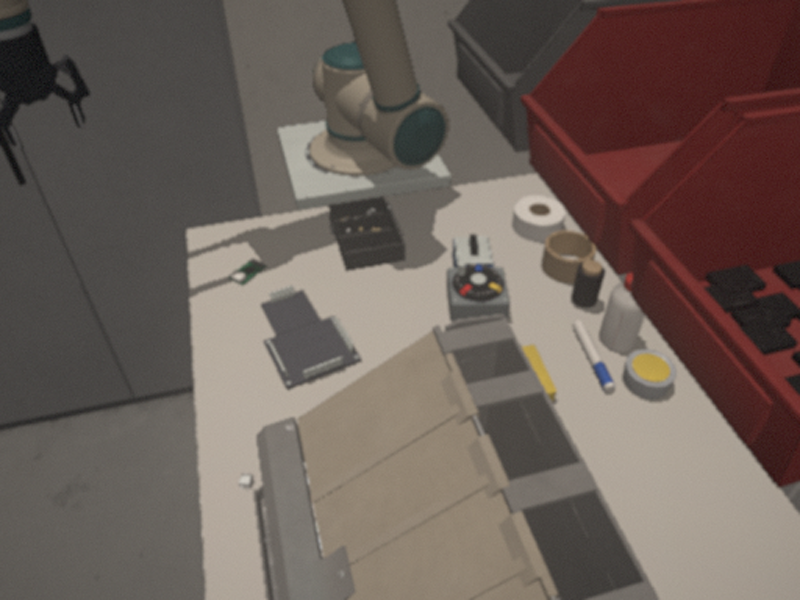

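The top view shows the box at about (290,330) and the nest at (460,315) in 800x600 pixels, both with the narrow end towards the robot. Next I'll enlarge crops of both.

```bash
python3 - <<'E'
import cv2,numpy as np
a=cv2.imread("pics/top0.png");b=cv2.imread("pics/side0.png")
def crop(im,x,y,w,h,s,st=10):
    o=cv2.resize(im[y:y+h,x:x+w],None,fx=s,fy=s,interpolation=cv2.INTER_CUBIC)
    for u in range((x//st+1)*st,x+w,st):
        cv2.line(o,((u-x)*s,0),((u-x)*s,5),(0,0,255),1); cv2.putText(o,str(u),((u-x)*s-10,15),0,.33,(0,0,255),1)
    for v in range((y//st+1)*st,y+h,st):
        cv2.line(o,(0,(v-y)*s),(5,(v-y)*s),(0,0,255),1); cv2.putText(o,str(v),(6,(v-y)*s+4),0,.33,(0,0,255),1)
    return o
t=np.hstack([crop(a,155,170,65,80,6),crop(a,260,160,65,80,6)])
cv2.imwrite("pics/ct.png",t)
s=np.hstack([crop(b,160,175,75,80,5),crop(b,275,140,75,80,5)])
cv2.imwrite("pics/cs.png",s)
E
```

```text
(no output)
```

View pics/ct.png

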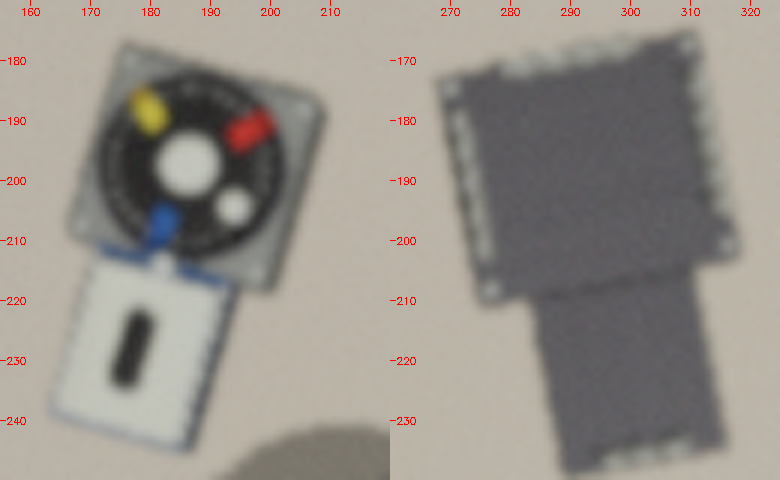

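View pics/cs.png

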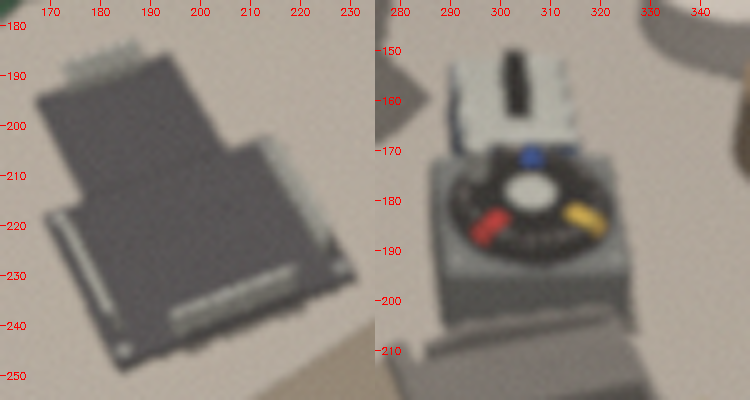

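```bash
cat > h.py <<'E'
import cv2,numpy as np
from rig import manip
from scipy.optimize import least_squares
def cam(n):
    c=manip.camera_info(n);f=192/np.tan(np.radians(c['fov_y']/2))
    return np.array([[f,0,c['cx']],[0,f,c['cy']],[0,0,1]]),c['dist'],c['rvec'],c['tvec']
C={n:cam(n) for n in('top','side')}
def proj(n,P):
    K,d,r,t=C[n];return cv2.projectPoints(np.array(P,float).reshape(-1,3),r,t,K,d)[0][:,0]
def ray(n,uv,z):
    K,d,r,t=C[n];R=cv2.Rodrigues(r)[0];q=cv2.undistortPoints(np.array([[uv]],float),K,d)[0,0]
    o=-R.T@t;v=R.T@np.array([*q,1]);return o+v*(z-o[2])/v[2]
def place(p,P):
    c,s=np.cos(p[2]),np.sin(p[2]);P=np.array(P,float)
    return np.c_[p[0]+c*P[:,0]-s*P[:,1],p[1]+s*P[:,0]+c*P[:,1],P[:,2]]
E
python3 - <<'E'
from h import *
def L(l):return [(155+u/6,170+v/6) for u,v in l]
def R(l):return [(260+(u-390)/6,160+v/6) for u,v in l]
def SL(l):return [(160+u/5,175+v/5) for u,v in l]
def SR(l):return [(275+(u-375)/5,140+v/5) for u,v in l]
def nest(e):
    z=.006
    T=[(-.088-e,-.046-e,z),(-.088-e,.046+e,z),(e,.046+e,z),(e,-.046-e,z),(.074+e,-.03-e,z),(.074+e,.03+e,z),(e,-.03-e,z),(e,.03+e,z)]
    S=[T[5],T[4],T[1],T[0],T[2]]
    return T,S
tp=R([(435,78),(693,30),(740,258),(482,306),(565,475),(727,447),(533,300),(692,268)])
sp=SL([(35,97),(172,53),(122,373),(357,280),(45,218)])
for use in('top','both'):
    def f(p):
        T,S=nest(p[3]);r=[(proj('top',place(p,T))-tp).ravel()]
        if use=='both': r.append((proj('side',place(p,S))-sp).ravel())
        return np.concatenate(r)
    s=least_squares(f,[.45,-.1,3.1,.003],loss='soft_l1');print('nest',use,s.x.round(4),np.abs(f(s.x)).round(1))
T=[(-.088,-.046,.04),(-.088,.046,.04),(0,.046,.04),(0,-.046,.04),(-.044,0,.05),(.038,0,.064)]
tp2=L([(121,38),(329,103),(272,295),(66,227),(190.5,165),(132,349)])
S=[(-.088,.046,.04),(-.088,-.046,.04),(0,.046,.04),(0,-.046,.04),(.038,0,.056)]
sp2=SR([(439,277),(631,271),(431,157),(612,156),(515,85)])
for use in('top','both'):
    def f(p):
        r=[(proj('top',place(p,T))-tp2).ravel()]
        if use=='both': r.append((proj('side',place(p,S))-sp2).ravel())
        return np.concatenate(r)
    s=least_squares(f,[.45,.2,2.9],loss='soft_l1');print('box',use,s.x.round(4),np.abs(f(s.x)).round(1))
p=s.x
k=ray('top',L([(234,207)])[0],.073);c=place(p,[(-.044,0,.05)])[0];d=k-c
print('knob',k,'r',np.hypot(*d[:2]),'dial',-(np.arctan2(d[1],d[0])-p[2])-.04, 'grip',place(p,[(.03,0,.03)]))
E
```

```text
nest top [ 0.511  -0.2074  3.3573  0.0082] [1.6 0.3 1.2 0.1 1.1 0.8 1.4 0.6 1.  0.9 0.7 1.8 1.1 0.4 1.  0.3]
nest both [ 0.5121 -0.2069  3.354   0.0091] [1.1 1.1 1.  0.7 0.9 0.7 0.9 0.5 1.6 1.  0.8 1.9 1.6 0.3 1.2 0.2 1.2 1.
 0.6 0.  0.3 1.6 1.3 0.4 0.2 1.8]
box top [0.4763 0.0851 2.8814] [0.6 0.1 0.1 0.8 0.5 0.1 0.4 1.2 0.5 0.2 0.2 0. ]
box both [0.4777 0.0857 2.8805] [0.4 0.6 0.2 1.4 0.7 0.5 0.7 0.6 0.3 0.7 0.4 0.5 0.3 0.8 0.  0.1 0.8 0.9
 0.6 1.  0.2 1. ]
knob [0.49953223 0.05299413 0.073     ] r 0.02976809517193892 dial 5.1808334988873685 grip [[0.44875142 0.09347475 0.03      ]]
```

>>> carry_out(moves=[100,1.4,4.1,0,-0.046,100,1.4,4.1,0,-0.046,100,1.4,4.1,0,-0.046,100,1.4,4.1,0,-0.046,100,1.4,4.1,0,-0.046,100,1.4,4.1,0,-0.046,100,1.4,4.1,0,-0.046,100,1.4,4.1,0,-0.046,100,1.4,4.1,0,-0.046,100,1.4,4.1,0,-0.046], squeeze=60)

```text
clock: 1.1
position: [0.3796, -0.111, 0.2312]
ee_rot: [0.0, 1.0, -0.016, 0.0]
contact_force: [0.8, 0.3, -0.0]
width: 0.0852
```

```bash
cat >> h.py <<'E'
def st():
    s=manip.get_state();q=s['ee_rot'];y=2*np.arctan2(q[2],q[1])-np.pi/2
    y=(y+np.pi)%(2*np.pi)-np.pi
    print('t',round(s['clock'],2),'pos',s['position'].round(4),'yaw_y',round(y,4),'F',s['contact_force'].round(1),'M',s['moment'].round(2),'w',round(s['width'],4),'q6',s['qpos'][5].round(2));return s,y
E
python3 - <<'E'
from h import *
st()
def R(l):return [(260+(u-390)/6,160+v/6) for u,v in l]
def SL(l):return [(160+u/5,175+v/5) for u,v in l]
tp=R([(435,78),(693,30),(740,258),(482,306),(565,475),(727,447),(533,300),(692,268)])
sp=SL([(35,97),(172,53),(122,373),(357,280),(45,218)])
def nest(e,w,n,v):
    z=.006
    T=[(-.088-e,-w,z),(-.088-e,w,z),(n,w,z),(n,-w,z),(.074+e,-v,z),(.074+e,v,z),(n,-v,z),(n,v,z)]
    return T,[T[5],T[4],T[1],T[0],T[2]]
def f(p):
    T,S=nest(*p[3:]);return np.concatenate([(proj('top',place(p,T))-tp).ravel(),(proj('side',place(p,S))-sp).ravel()])
s=least_squares(f,[.5,-.2,3.35,.005,.05,.005,.035],loss='soft_l1',x_scale=[1,1,1,.05,.05,.05,.05]);print('nest',s.x.round(4),np.abs(f(s.x)).round(1))
E
```

```text
t 1.1 pos [ 0.3796 -0.111   0.2312] yaw_y -1.6034 F [ 0.8  0.3 -0. ] M [-0.02 -0.03 -0.03] w 0.0852 q6 1.14
nest [ 0.5108 -0.207   3.3555  0.0107  0.0574  0.0064  0.0359] [0.1 1.  0.3 1.  0.2 0.  0.2 0.1 0.2 0.1 0.2 0.6 0.6 0.4 0.2 0.2 0.3 0.1
 1.  0.3 0.5 1.2 0.2 0.8 0.5 1.1]
```

>>> carry_out(moves=[100,1.38,4.08,0,-0.046,100,1.38,4.08,0,-0.046,100,1.38,4.08,0,-0.046,100,1.38,4.08,0,-0.046,100,1.38,4.08,0,-0.045,100,0,0,-2.5,0,100,0,0,-3,0,100,0,0,-3,0,100,0,0,-2.5,0,100,0,0,0,0])

```text
clock: 2.1
position: [0.4454, 0.0912, 0.1182]
ee_rot: [0.001, 0.992, -0.129, -0.004]
contact_force: [-1.2, 0.1, 0.5]
width: 0.0856
```

```bash
python3 - <<'E'
from h import *
st()
t=manip.get_image('top');s=manip.get_image('side')
def crop(im,n,x,y,w,h,k):
    o=cv2.resize(im[y:y+h,x:x+w,::-1],None,fx=k,fy=k,interpolation=cv2.INTER_CUBIC)
    p=[.4772,.0855,2.881]
    for P in [(.03,.03,.04),(.03,-.03,.04),(0,.03,.04),(0,-.03,.04),(.074,.03,.04),(.074,-.03,.04)]:
        u=(proj(n,place(p,[P]))[0]-[x,y])*k;cv2.circle(o,(int(u[0]),int(u[1])),3,(0,0,255),1)
    return o
cv2.imwrite('pics/g1.png',np.hstack([crop(t,'top',140,165,90,110,4),crop(s,'side',260,90,100,110,4)]))
E
```

```text
t 2.1 pos [0.4454 0.0912 0.1182] yaw_y -1.8298 F [-1.2  0.1  0.5] M [ 0.02 -0.03 -0.03] w 0.0856 q6 1.88
```

View pics/g1.png

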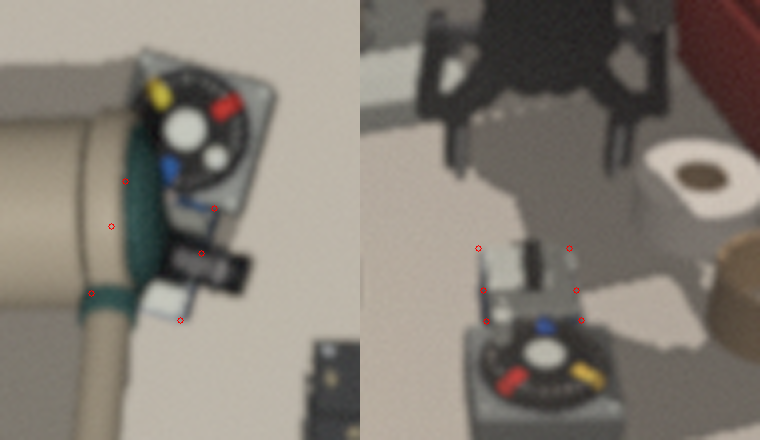

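The pictures show the open fingers straddling the store (finger tips at side crop (458,175) and (618,175), store below). Descending.

>>> carry_out(moves=[100,0.34,0.22,0,0,100,0,0,-2,0,100,0,0,-2,0,100,0,0,-2,0,100,0,0,-2,0,100,0,0,-1.5,0,100,0,0,-0.5,0,100,0,0,0,0,100,0,0,0,0,100,0,0,0,0])

```text
clock: 3.2
position: [0.4531, 0.0936, 0.0224]
ee_rot: [-0.0, 0.992, -0.129, 0.001]
contact_force: [0.5, 1.7, -0.1]
width: 0.0855
```

```bash
python3 -c "
from h import *
st()"
```

```text
t 3.2 pos [0.4531 0.0936 0.0224] yaw_y -1.83 F [ 0.5  1.7 -0.1] M [-0.03 -0.02 -0.  ] w 0.0855 q6 1.88
```

>>> carry_out(moves=[100,-0.43,-0.04,-0.8,0,100,0,0,-0.7,0,100,0,0,0,0,40,0,0,0,0,40,0,0,0,0,40,0,0,0,0,40,0,0,0,0,40,0,0,0,0,40,0,0,0,0,40,0,0,0,0])

```text
clock: 4.2
position: [0.4484, 0.0935, 0.0068]
ee_rot: [-0.0, 0.992, -0.129, 0.001]
contact_force: [0.4, 4.5, 6.2]
width: 0.0591
```

```bash
python3 -c "
from h import *
st()"
```

```text
t 4.2 pos [0.4484 0.0935 0.0068] yaw_y -1.8304 F [0.4 4.5 6.2] M [ 0.65  0.03 -0.01] w 0.0591 q6 1.88
```

>>> carry_out(moves=[40,0,0,1,0,40,0,0,2,0,40,0,0,2.5,0,40,0,0,2.5,0,40,0,0,1.5,0,40,0.2,-1.5,0,0.02,40,0.3,-2.5,0,0.04,40,0.3,-3,0,0.05,40,0.3,-3,0,0.05,40,0.3,-3,0,0.05])

```text
clock: 5.2
position: [0.4598, -0.0382, 0.1005]
ee_rot: [0.0, 1.0, -0.023, -0.002]
contact_force: [1.1, 0.0, -6.1]
width: 0.0591
```

>>> carry_out(moves=[40,0.3,-3,0,0.05,40,0.4,-3.5,0,0.05,40,0.4,-3.5,0,0.05,40,0.4,-3.5,0,0.05,40,0.3,-2.5,0,0.04,40,0.12,-1.7,0,0.023,40,0,0,0,0,40,0,0,0,0,40,0,0,0,0,40,0,0,0,0])

```text
clock: 6.2
position: [0.4803, -0.2128, 0.1011]
ee_rot: [-0.0, 0.994, 0.107, -0.001]
contact_force: [0.4, -0.1, -5.8]
width: 0.0594
```

```bash
python3 - <<'E'
from h import *
st()
t=manip.get_image('top');s=manip.get_image('side')
a=cv2.resize(t[140:270,240:340,::-1],None,fx=4,fy=4,interpolation=cv2.INTER_CUBIC)
b=cv2.resize(s[120:250,150:250,::-1],None,fx=4,fy=4,interpolation=cv2.INTER_CUBIC)
cv2.imwrite('pics/g2.png',np.hstack([a,b]))
E
```

```text
t 6.2 pos [ 0.4803 -0.2128  0.1011] yaw_y -1.3561 F [ 0.4 -0.1 -5.8] M [ 0.03  0.04 -0.  ] w 0.0594 q6 0.81
```

View pics/g2.png

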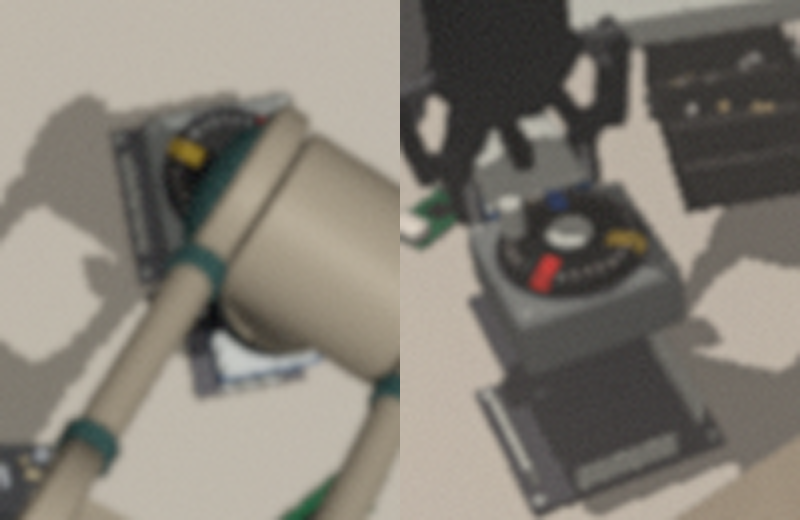

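```bash
python3 - <<'E'
from h import *
th=-1.3561-np.pi/2+2*np.pi
p=[.4803-.0299*np.cos(th),-.2128-.0299*np.sin(th),th];print(p)
z=.1011-.0068
P=proj('side',place(p,[(-.088,.046,.04+z),(-.088,-.046,.04+z),(-.088,.046,z),(-.088,-.046,z),(-.044,0,.05+z)]))
print(((P-[150,120])*4+[400,0]).round(0))
E
```

```text
[np.float64(0.5095135299979774), np.float64(-0.20642978296623465), 3.3562889803846896]
[[518. 328.]
 [685. 270.]
 [529. 382.]
 [690. 324.]
 [570. 233.]]
```

The crop shows the box above the nest, with its head's near top corners at (520,330) and (687,278). That matches the prediction, so I'm lowering it.

>>> carry_out(moves=[40,0.13,-0.05,-1,0,40,0,0,-1.5,0,40,0,0,-1.5,0,40,0,0,-1.5,0,40,0,0,-1,0,40,0,0,0,0,40,0,0,0,0,40,0,0,-0.3,0,40,0,0,-0.3,0,40,0,0,-0.3,0])

```text
clock: 7.3
position: [0.4825, -0.2146, 0.0276]
ee_rot: [0.0, 0.994, 0.107, 0.0]
contact_force: [0.2, 0.2, -7.0]
width: 0.0588
```

```bash
python3 -c "
from h import *
st()"
```

```text
t 7.3 pos [ 0.4825 -0.2146  0.0276] yaw_y -1.357 F [ 0.2  0.2 -7. ] M [-0.   -0.01  0.06] w 0.0588 q6 0.81
```

>>> carry_out(moves=[40,-0.05,0.05,-0.3,0,40,0,0,-0.3,0,40,0,0,-0.2,0,40,0,0,-0.2,0,40,0,0,-0.2,0,40,0,0,-0.1,0,40,0,0,-0.1,0,40,0,0,0,0,40,0,0,0,0,40,0,0,0,0])

```text
clock: 8.3
position: [0.4818, -0.214, 0.0134]
ee_rot: [0.0, 0.994, 0.107, 0.0]
contact_force: [-0.2, 0.3, -6.8]
width: 0.0595
```

```bash
python3 -c "
from h import *
st()"
```

```text
t 8.3 pos [ 0.4818 -0.214   0.0134] yaw_y -1.357 F [-0.2  0.3 -6.8] M [-0.05 -0.    0.02] w 0.0595 q6 0.81
```

>>> carry_out(moves=[40,0,0,-0.1,0,40,0,0,0,0,100,0,0,0,0,100,0,0,0,0,100,0,0,0,0,100,0,0,0,0,100,0,0,0,0,100,0,0,1.5,0,100,0,0,3,0,100,0,0,3,0])

```text
clock: 9.3
position: [0.4812, -0.2136, 0.0876]
ee_rot: [-0.001, 0.994, 0.107, -0.001]
contact_force: [1.0, -0.2, 0.1]
width: 0.0857
```

```bash
python3 - <<'E'
from h import *
st()
t=manip.get_image('top');s=manip.get_image('side')
p=[.511,-.2076,3.356]
def crop(im,n,x,y,w,h,k):
    o=cv2.resize(im[y:y+h,x:x+w,::-1],None,fx=k,fy=k,interpolation=cv2.INTER_CUBIC)
    for P in [(-.088,.046,.046),(-.088,-.046,.046),(0,.046,.046),(0,-.046,.046),(-.044,0,.056),(.074,.03,.046),(-.044+.029*np.cos(1.06),.029*np.sin(1.06),.079)]:
        u=(proj(n,place(p,[P]))[0]-[x,y])*k;cv2.circle(o,(int(u[0]),int(u[1])),3,(255,0,255),1)
    return o
cv2.imwrite('pics/g3.png',np.hstack([crop(t,'top',255,155,70,95,5),crop(s,'side',155,155,85,95,5)]))
E
```

```text
t 9.3 pos [ 0.4812 -0.2136  0.0876] yaw_y -1.357 F [ 1.  -0.2  0.1] M [ 0.01 -0.01  0.03] w 0.0857 q6 0.81
```

View pics/g3.png

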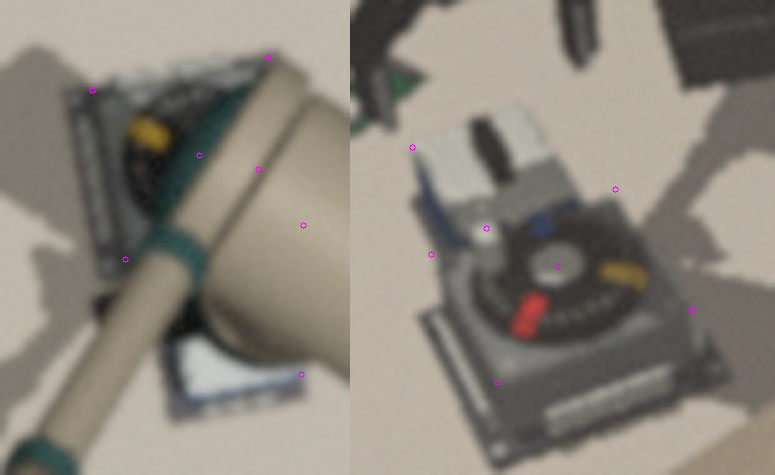

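The side crop shows the box seated level between the lips. The knob is at (485,232), against a predicted (486,228). Next I'll move over the knob.

>>> carry_out(moves=[100,0,0,2,0,100,1,-0.2,0.5,0,100,1.6,-0.3,0,0,100,1.6,-0.3,0,0,100,1.4,-0.3,0,0,100,0.8,-0.1,0,0,50,0,0,-0.5,0,50,0,0,-0.5,0,50,0,0,0,0,50,0,0,0,0])

```text
clock: 10.4
position: [0.5448, -0.2256, 0.1019]
ee_rot: [-0.0, 0.994, 0.107, -0.001]
contact_force: [-0.8, -0.8, -0.2]
width: 0.0429
```

```bash
python3 -c "
from h import *
st()"
```

```text
t 10.4 pos [ 0.5448 -0.2256  0.1019] yaw_y -1.3572 F [-0.8 -0.8 -0.2] M [0.03 0.01 0.01] w 0.0429 q6 0.85
```

>>> carry_out(moves=[50,0.05,-0.03,-1.2,0,50,0,0,-1.5,0,50,0,0,-1,0,50,0,0,-0.6,0,50,0,0,0,0,0,0,0,0,0,0,0,0,0,0,0,0,0,0,0,0,0,0,0,0,0,0,0,0,0], squeeze=40)

```text
clock: 11.4
position: [0.5467, -0.2265, 0.06]
ee_rot: [0.0, 0.994, 0.107, 0.001]
contact_force: [0.9, 0.6, 3.1]
width: 0.0109
```

```bash
python3 -c "
from h import *
st()"
```

```text
t 11.4 pos [ 0.5467 -0.2265  0.06  ] yaw_y -1.357 F [0.9 0.6 3.1] M [ 0.02 -0.01  0.01] w 0.0109 q6 0.85
```

```bash
cat >> h.py <<'E'
def rows(d0,steps,th=3.356,r=2.9,op=0):
    """cm shifts for a list of dial steps (clockwise +), cumulative rounding"""
    d=d0+np.r_[0,np.cumsum(steps)];a=th-(d+.04);P=np.round(r*np.c_[np.cos(a),np.sin(a)],2);D=np.diff(P,axis=0)
    print('end',round(d[-1],3),[float(v) for x,y in D for v in(op,round(x,2),round(y,2),0,0)])
AX=np.array([.5540,-.1982])
def dial(p,th=3.356):
    v=np.array(p[:2])-AX;a=th-np.arctan2(v[1],v[0])-.04
    return (a+np.pi)%(2*np.pi)-np.pi,np.hypot(*v)
E
python3 -c "
from h import *
rows(-1.12,[.12,.22,.25,.25,.25,.25,.25,.25,.16,0])"
```

```text
end 0.88 [0.0, -0.33, 0.11, 0.0, 0.0, 0.0, -0.56, 0.31, 0.0, 0.0, 0.0, -0.53, 0.49, 0.0, 0.0, 0.0, -0.4, 0.61, 0.0, 0.0, 0.0, -0.23, 0.68, 0.0, 0.0, 0.0, -0.06, 0.72, 0.0, 0.0, 0.0, 0.13, 0.71, 0.0, 0.0, 0.0, 0.29, 0.66, 0.0, 0.0, 0.0, 0.27, 0.38, 0.0, 0.0, 0.0, 0.0, 0.0, 0.0, 0.0]
```

>>> carry_out(moves=[0,-0.33,0.11,0,0,0,-0.56,0.31,0,0,0,-0.53,0.49,0,0,0,-0.4,0.61,0,0,0,-0.23,0.68,0,0,0,-0.06,0.72,0,0,0,0.13,0.71,0,0,0,0.29,0.66,0,0,0,0.27,0.38,0,0,0,0,0,0,0])

```text
clock: 12.4
position: [0.5318, -0.1784, 0.0599]
ee_rot: [-0.0, 0.994, 0.107, 0.0]
contact_force: [0.7, 1.7, 6.4]
width: 0.0114
```

```bash
python3 -c "
from h import *
s,_=st();print(dial(s['position']))
rows(.88,[.2,.3,.3,.3,.3,.3,.3,.3,.3,.2])
s=manip.get_image('side')
cv2.imwrite('pics/g4.png',cv2.resize(s[120:250,140:260,::-1],None,fx=5,fy=4.6,interpolation=cv2.INTER_CUBIC))"
```

```text
t 12.4 pos [ 0.5318 -0.1784  0.0599] yaw_y -1.3567 F [0.7 1.7 6.4] M [ 0.08 -0.11 -0.06] w 0.0114 q6 0.91
(np.float64(0.902028376682158), np.float64(0.029765361558163228))
end 3.68 [0.0, 0.42, 0.4, 0.0, 0.0, 0.0, 0.75, 0.43, 0.0, 0.0, 0.0, 0.85, 0.18, 0.0, 0.0, 0.0, 0.86, -0.07, 0.0, 0.0, 0.0, 0.81, -0.32, 0.0, 0.0, 0.0, 0.67, -0.55, 0.0, 0.0, 0.0, 0.48, -0.73, 0.0, 0.0, 0.0, 0.24, -0.83, 0.0, 0.0, 0.0, -0.01, -0.86, 0.0, 0.0, 0.0, -0.15, -0.56, 0.0, 0.0]
```

View pics/g4.png

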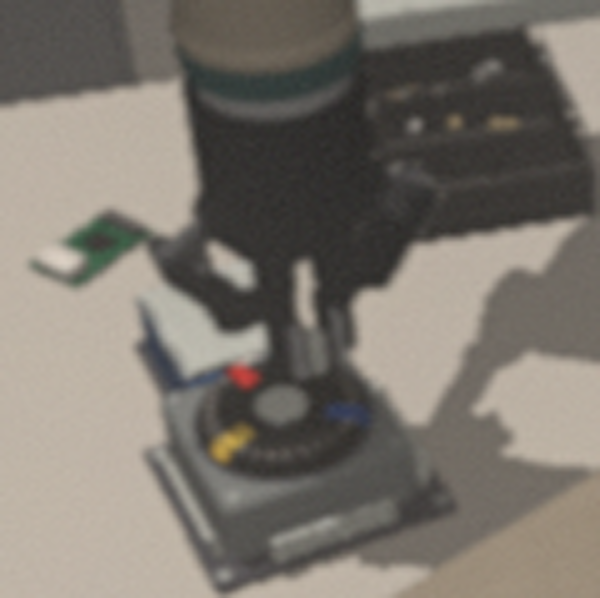

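Red has come close to the pointer and the knob is held, so the dial is following the arm. Continuing.

>>> carry_out(moves=[0,0.42,0.4,0.1,0,0,0.75,0.43,0,0,0,0.85,0.18,0,0,0,0.86,-0.07,0,0,0,0.81,-0.32,0,0,0,0.67,-0.55,0,0,0,0.48,-0.73,0,0,0,0.24,-0.83,0,0,0,-0.01,-0.86,0,0,0,-0.15,-0.56,0,0])

```text
clock: 13.45
position: [0.5814, -0.2094, 0.0601]
ee_rot: [-0.0, 0.994, 0.106, 0.0]
contact_force: [-2.5, 2.4, 0.5]
width: 0.0113
```

```bash
python3 -c "
from h import *
s,_=st();print(dial(s['position']))
rows(3.68,[.2,.3,.3,.3,.3,.3,.3,.3,.2,0])"
```

```text
t 13.45 pos [ 0.5814 -0.2094  0.0601] yaw_y -1.3581 F [-2.5  2.4  0.5] M [ 0.26  0.22 -0.06] w 0.0113 q6 0.9
(np.float64(-2.5802766059486375), np.float64(0.029605935783044397))
end 6.18 [0.0, -0.26, -0.52, 0.0, 0.0, 0.0, -0.57, -0.66, 0.0, 0.0, 0.0, -0.73, -0.45, 0.0, 0.0, 0.0, -0.84, -0.22, 0.0, 0.0, 0.0, -0.87, 0.03, 0.0, 0.0, 0.0, -0.81, 0.3, 0.0, 0.0, 0.0, -0.7, 0.52, 0.0, 0.0, 0.0, -0.51, 0.7, 0.0, 0.0, 0.0, -0.21, 0.54, 0.0, 0.0, 0.0, 0.0, 0.0, 0.0, 0.0]
```

>>> carry_out(moves=[0,-0.26,-0.52,0,0,0,-0.57,-0.66,0,0,0,-0.73,-0.45,0,0,0,-0.84,-0.22,0,0,0,-0.87,0.03,0,0,0,-0.81,0.3,0,0,0,-0.7,0.52,0,0,0,-0.51,0.7,0,0,0,-0.21,0.54,0,0,0,0,0,0,0])

```text
clock: 14.45
position: [0.5254, -0.205, 0.0603]
ee_rot: [-0.0, 0.994, 0.107, -0.001]
contact_force: [0.5, 0.2, -2.7]
width: 0.0114
```

```bash
python3 -c "
from h import *
s,_=st();d,r=dial(s['position']);print(d+2*np.pi,r)
rows(6.18,[.2,.25,.25,.25,.2,.1,.05,0,0,0])"
```

```text
t 14.45 pos [ 0.5254 -0.205   0.0603] yaw_y -1.356 F [ 0.5  0.2 -2.7] M [ 0.06 -0.06 -0.03] w 0.0114 q6 0.86
6.224730724603447 0.02940121453132613
end 7.48 [0.0, -0.1, 0.57, 0.0, 0.0, 0.0, 0.03, 0.72, 0.0, 0.0, 0.0, 0.21, 0.69, 0.0, 0.0, 0.0, 0.38, 0.62, 0.0, 0.0, 0.0, 0.41, 0.41, 0.0, 0.0, 0.0, 0.23, 0.18, 0.0, 0.0, 0.0, 0.12, 0.07, 0.0, 0.0, 0.0, 0.0, 0.0, 0.0, 0.0, 0.0, 0.0, 0.0, 0.0, 0.0, 0.0, 0.0, 0.0, 0.0, 0.0]
```

>>> carry_out(moves=[0,-0.1,0.57,0,0,0,0.03,0.72,0,0,0,0.21,0.69,0,0,0,0.38,0.62,0,0,0,0.41,0.41,0,0,0,0.23,0.18,0,0,0,0,0,0,0,0,0,0,0,0,0,0,0,0,0,0,0,0,0,0])

```text
clock: 15.45
position: [0.5381, -0.1745, 0.0604]
ee_rot: [0.0, 0.994, 0.107, 0.0]
contact_force: [0.8, 0.8, -3.4]
width: 0.011
```

```bash
python3 - <<'E'
from h import *
s,_=st();d,r=dial(s['position']);print(d+2*np.pi,r)
s=manip.get_image('side')
o=cv2.resize(s[175:235,170:235,::-1],None,fx=9,fy=9,interpolation=cv2.INTER_CUBIC)
p=[.511,-.2076,3.356]
def mk(P,c):
    u=(proj('side',place(p,[P]))[0]-[170,175]+.5)*9;cv2.circle(o,(int(u[0]),int(u[1])),3,c,1)
mk((-.044,0,.056),(255,0,255));mk((-.0045,0,.056),(255,0,255))
# expected centre of red, blue, yellow marks at r=33 for dial 7.48
for a,c in((1.2,(255,255,0)),(2.9,(255,255,0)),(5.0,(255,255,0))):
    t=7.48-a; mk((-.044+.031*np.cos(t),-.031*np.sin(t),.056),c)
cv2.imwrite('pics/g5.png',o)
E
```

```text
t 15.45 pos [ 0.5381 -0.1745  0.0604] yaw_y -1.3574 F [ 0.8  0.8 -3.4] M [ 0.21 -0.14  0.01] w 0.011 q6 0.92
7.436325077636973 0.028560973110008818
```

View pics/g5.png

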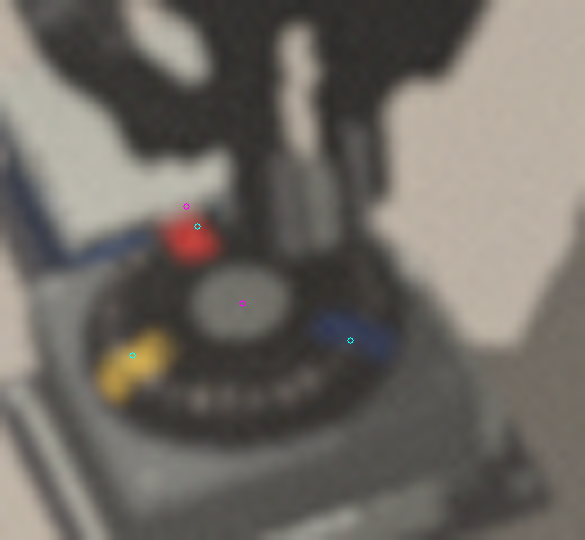

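```bash
cat >> h.py <<'E'
def marks(obs,d0,th=3.356):
    Q=np.array([ray('side',(170+u/9-.5,175+v/9-.5),.056)[:2] for u,v in obs])
    def f(p):
        t=th-(p[2]-np.array([1.2,2.9,5.0]));return (np.c_[p[0]+p[3]*np.cos(t),p[1]+p[3]*np.sin(t)]-Q).ravel()
    s=least_squares(f,[*AX,d0,.03]);print(s.x.round(4),(s.fun*1e3).round(1));return s.x
E
python3 -c "
from h import *
marks([(192,238),(137,363),(353,335)],7.48)
rows(7.48,-np.array([.2,.3,.3,.3,.3,.3,.3,.3,.3,.2]))
rows(7.43,-np.array([.2,.3,.3,.3,.3,.3,.3,.3,.3,.2]))"
```

```text
[ 0.5552 -0.1985  7.4013  0.0299] [-0.8 -0.3  0.3  0.9  0.5 -0.6]
end 4.68 [0.0, -0.46, -0.34, 0.0, 0.0, 0.0, -0.54, -0.68, 0.0, 0.0, 0.0, -0.32, -0.81, 0.0, 0.0, 0.0, -0.06, -0.86, 0.0, 0.0, 0.0, 0.19, -0.85, 0.0, 0.0, 0.0, 0.44, -0.75, 0.0, 0.0, 0.0, 0.64, -0.58, 0.0, 0.0, 0.0, 0.78, -0.38, 0.0, 0.0, 0.0, 0.86, -0.12, 0.0, 0.0, 0.0, 0.58, 0.06, 0.0, 0.0]
end 4.63 [0.0, -0.45, -0.38, 0.0, 0.0, 0.0, -0.5, -0.7, 0.0, 0.0, 0.0, -0.28, -0.82, 0.0, 0.0, 0.0, -0.02, -0.87, 0.0, 0.0, 0.0, 0.24, -0.83, 0.0, 0.0, 0.0, 0.47, -0.73, 0.0, 0.0, 0.0, 0.67, -0.55, 0.0, 0.0, 0.0, 0.8, -0.33, 0.0, 0.0, 0.0, 0.86, -0.09, 0.0, 0.0, 0.0, 0.58, 0.1, 0.0, 0.0]
```

Red sits at the pointer but about 0.06 rad short (the mark fit gives 7.40, the arm 7.43). I'll nudge it on, pause, then start anticlockwise.

>>> carry_out(moves=[0,0.12,0.07,0,0,0,0,0,0,0,0,0,0,0,0,0,0,0,0,0,0,0,0,0,0,0,0,0,0,0,0,-0.46,-0.34,0,0,0,-0.54,-0.68,0,0,0,-0.32,-0.81,0,0,0,-0.06,-0.86,0,0])

```text
clock: 16.5
position: [0.5254, -0.2013, 0.0607]
ee_rot: [0.0, 0.994, 0.106, 0.001]
contact_force: [2.5, 1.6, -1.2]
width: 0.0115
```

```bash
python3 -c "
from h import *
s,_=st();d,r=dial(s['position']);print(d+2*np.pi,r)
rows(6.38,-np.array([.3]*10))
rows(3.38,-np.array([.3]*10))
rows(.38,-np.array([.3,.3,.3,.3,.2,.15,.06,0,0,0]))"
```

```text
t 16.5 pos [ 0.5254 -0.2013  0.0607] yaw_y -1.3576 F [ 2.5  1.6 -1.2] M [ 0.34 -0.4   0.03] w 0.0115 q6 0.87
6.348225144229296 0.02873420036321175
end 3.38 [0.0, 0.19, -0.85, 0.0, 0.0, 0.0, 0.44, -0.75, 0.0, 0.0, 0.0, 0.64, -0.58, 0.0, 0.0, 0.0, 0.78, -0.38, 0.0, 0.0, 0.0, 0.86, -0.12, 0.0, 0.0, 0.0, 0.86, 0.14, 0.0, 0.0, 0.0, 0.77, 0.38, 0.0, 0.0, 0.0, 0.63, 0.59, 0.0, 0.0, 0.0, 0.43, 0.76, 0.0, 0.0, 0.0, 0.18, 0.84, 0.0, 0.0]
end 0.38 [0.0, -0.07, 0.87, 0.0, 0.0, 0.0, -0.33, 0.8, 0.0, 0.0, 0.0, -0.55, 0.67, 0.0, 0.0, 0.0, -0.72, 0.48, 0.0, 0.0, 0.0, -0.83, 0.24, 0.0, 0.0, 0.0, -0.87, -0.01, 0.0, 0.0, 0.0, -0.82, -0.27, 0.0, 0.0, 0.0, -0.71, -0.5, 0.0, 0.0, 0.0, -0.53, -0.69, 0.0, 0.0, 0.0, -0.3, -0.81, 0.0, 0.0]
end -1.23 [0.0, -0.05, -0.86, 0.0, 0.0, 0.0, 0.21, -0.84, 0.0, 0.0, 0.0, 0.45, -0.75, 0.0, 0.0, 0.0, 0.65, -0.57, 0.0, 0.0, 0.0, 0.51, -0.27, 0.0, 0.0, 0.0, 0.42, -0.13, 0.0, 0.0, 0.0, 0.17, -0.03, 0.0, 0.0, 0.0, 0.0, 0.0, 0.0, 0.0, 0.0, 0.0, 0.0, 0.0, 0.0, 0.0, 0.0, 0.0, 0.0, 0.0]
```

>>> carry_out(moves=[0,0.19,-0.85,0,0,0,0.44,-0.75,0,0,0,0.64,-0.58,0,0,0,0.78,-0.38,0,0,0,0.86,-0.12,0,0,0,0.86,0.14,0,0,0,0.77,0.38,0,0,0,0.63,0.59,0,0,0,0.43,0.76,0,0,0,0.18,0.84,0,0])

```text
clock: 17.5
position: [0.5836, -0.1997, 0.0602]
ee_rot: [0.0, 0.994, 0.107, 0.0]
contact_force: [-0.9, -1.3, -2.1]
width: 0.0108
```

>>> carry_out(moves=[0,-0.07,0.87,0,0,0,-0.33,0.8,0,0,0,-0.55,0.67,0,0,0,-0.72,0.48,0,0,0,-0.83,0.24,0,0,0,-0.87,-0.01,0,0,0,-0.82,-0.27,0,0,0,-0.71,-0.5,0,0,0,-0.53,-0.69,0,0,0,-0.3,-0.81,0,0])

```text
clock: 18.5
position: [0.525, -0.1933, 0.0603]
ee_rot: [0.0, 0.994, 0.106, -0.0]
contact_force: [2.1, 0.7, -1.5]
width: 0.0113
```

```bash
python3 -c "
from h import *
s,_=st();d,r=dial(s['position']);print(d,r)"
```

```text
t 18.5 pos [ 0.525  -0.1933  0.0603] yaw_y -1.3575 F [ 2.1  0.7 -1.5] M [ 0.18 -0.32 -0.02] w 0.0113 q6 0.88
0.3432559984980026 0.02940408060189248
```

>>> carry_out(moves=[0,-0.05,-0.86,0,0,0,0.21,-0.84,0,0,0,0.45,-0.75,0,0,0,0.65,-0.57,0,0,0,0.51,-0.27,0,0,0,0.42,-0.13,0,0,0,0.17,-0.03,0,0,0,0,0,0,0,0,0,0,0,0,0,0,0,0,0])

```text
clock: 19.5
position: [0.5497, -0.2269, 0.0605]
ee_rot: [0.0, 0.994, 0.107, 0.0]
contact_force: [0.8, 0.8, -2.5]
width: 0.0114
```

```bash
cat > look.py <<'E'
from h import *
s,_=st();print(dial(s['position']))
s=manip.get_image('side')
import sys
cv2.imwrite(sys.argv[1],cv2.resize(s[175:235,170:235,::-1],None,fx=9,fy=9,interpolation=cv2.INTER_CUBIC))
E
python3 look.py pics/g6.png
```

```text
t 19.5 pos [ 0.5497 -0.2269  0.0605] yaw_y -1.3568 F [ 0.8  0.8 -2.5] M [-0.11 -0.2  -0.04] w 0.0114 q6 0.85
(np.float64(-1.2483859582610677), np.float64(0.029031274751278965))
```

View pics/g6.png

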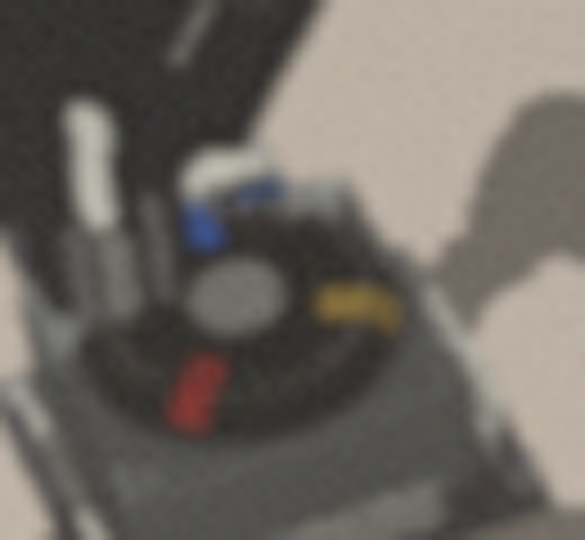

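Blue is at (206,228), almost at the pointer, with red at (198,392) and yellow at (358,305).

```bash
python3 -c "
from h import *
marks([(198,392),(358,305),(206,228)],-1.25)
rows(-1.23,[-.04])
rows(-1.27,[.2,.3,.3,.3])
rows(-.17,[.3]*8+[.25,.2])
rows(2.68,[.13,.05,.04])"
```

```text
[ 0.5534 -0.1987 -1.2482  0.0299] [-0.9  1.2  1.6 -0.1 -0.7 -1.1]
end -1.27 [0.0, 0.11, -0.02, 0.0, 0.0]
end -0.17 [0.0, -0.56, 0.13, 0.0, 0.0, 0.0, -0.77, 0.4, 0.0, 0.0, 0.0, -0.62, 0.61, 0.0, 0.0, 0.0, -0.41, 0.76, 0.0, 0.0]
end 2.68 [0.0, -0.17, 0.85, 0.0, 0.0, 0.0, 0.09, 0.86, 0.0, 0.0, 0.0, 0.35, 0.8, 0.0, 0.0, 0.0, 0.56, 0.66, 0.0, 0.0, 0.0, 0.73, 0.46, 0.0, 0.0, 0.0, 0.84, 0.23, 0.0, 0.0, 0.0, 0.86, -0.03, 0.0, 0.0, 0.0, 0.82, -0.28, 0.0, 0.0, 0.0, 0.59, -0.42, 0.0, 0.0, 0.0, 0.39, -0.43, 0.0, 0.0]
end 2.9 [0.0, 0.21, -0.31, 0.0, 0.0, 0.0, 0.06, -0.13, 0.0, 0.0, 0.0, 0.05, -0.11, 0.0, 0.0]
```

>>> carry_out(moves=[0,0.1,-0.02,0,0,0,0,0,0,0,0,0,0,0,0,0,0,0,0,0,0,0,0,0,0,0,0,0,0,0,0,-0.56,0.13,0,0,0,-0.77,0.4,0,0,0,-0.62,0.61,0,0,0,-0.41,0.76,0,0])

```text
clock: 20.55
position: [0.5263, -0.2078, 0.0606]
ee_rot: [0.0, 0.994, 0.106, 0.0]
contact_force: [2.4, -0.3, -2.8]
width: 0.0111
```

>>> carry_out(moves=[0,-0.17,0.85,0,0,0,0.09,0.86,0,0,0,0.35,0.8,0,0,0,0.56,0.66,0,0,0,0.73,0.46,0,0,0,0.84,0.23,0,0,0,0.86,-0.03,0,0,0,0.82,-0.28,0,0,0,0.59,-0.42,0,0,0,0.39,-0.43,0,0])

```text
clock: 21.55
position: [0.579, -0.1813, 0.0604]
ee_rot: [-0.0, 0.994, 0.106, 0.001]
contact_force: [1.5, 1.4, -1.5]
width: 0.0112
```

>>> carry_out(moves=[0,0.21,-0.31,0,0,0,0.06,-0.13,0,0,0,0.02,-0.05,0,0,0,0,0,0,0,0,0,0,0,0,0,0,0,0,0,0,0,0,0,0,0,0,0,0,0,0,0,0,0,0,0,0,0,0,0])

```text
clock: 22.55
position: [0.5802, -0.1861, 0.0603]
ee_rot: [0.0, 0.994, 0.107, -0.0]
contact_force: [3.1, 0.5, -0.3]
width: 0.0109
```

```bash
python3 look.py pics/g7.png
```

```text
t 22.55 pos [ 0.5802 -0.1861  0.0603] yaw_y -1.3569 F [ 3.1  0.5 -0.3] M [ 0.12 -0.46 -0.01] w 0.0109 q6 0.93
(np.float64(2.8818683235557128), np.float64(0.02885779372804699))
```

View pics/g7.png

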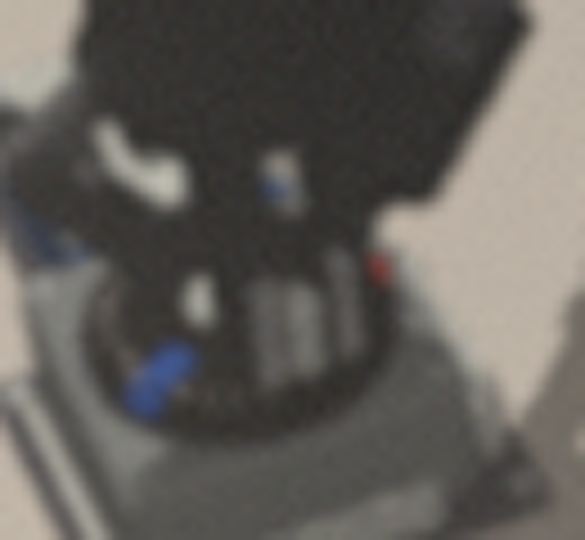

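```bash
python3 -c "
from h import *
q=ray('side',(170+162/9-.5,175+382/9-.5),.056)[:2]
for a in(AX,[.5545,-.1986]):
  v=q-a;print(np.hypot(*v),3.356-np.arctan2(v[1],v[0])+5.0-2*np.pi)"
```

```text
0.03160829144555482 2.908065614103002
0.03097637870025368 2.9113692919130116
```

Blue puts the dial at about 2.91 and the arm at 2.88, so it is on yellow. Now I'll release and move over to the cover grip.

>>> carry_out(moves=[50,0,0,0,0,50,0,0,0,0,50,0,0,0,0,50,0,0,0,0,50,0,0,1,0,50,0,0,2,0,50,0,0,1.8,0,50,-1,-0.3,0,0,50,-2,-0.6,0,0,50,-2.5,-0.7,0,0])

```text
clock: 23.6
position: [0.5241, -0.2021, 0.108]
ee_rot: [0.0, 0.994, 0.107, -0.0]
contact_force: [0.1, 0.0, 0.3]
width: 0.0427
```

>>> carry_out(moves=[50,-2.5,-0.7,0,0,50,-1.8,-0.45,0,0,50,-0.83,-0.21,0,0,50,0,0,0,0,50,0,0,0,0,50,0,0,-1,0,50,0,0,-1,0,50,0,0,0,0,50,0,0,0,0,50,0,0,0,0])

```text
clock: 24.6
position: [0.4742, -0.2156, 0.0882]
ee_rot: [0.0, 0.994, 0.107, -0.0]
contact_force: [-0.5, -0.3, -0.1]
width: 0.0426
```

```bash
python3 -c "
from h import *
st()"
```

```text
t 24.6 pos [ 0.4742 -0.2156  0.0882] yaw_y -1.3567 F [-0.5 -0.3 -0.1] M [-0.02  0.03 -0.03] w 0.0426 q6 0.8
```

>>> carry_out(moves=[50,0,0,-1,0,50,0,0,-1.2,0,50,0,0,-0.8,0,50,0,0,-0.4,0,50,0,0,0,0,0,0,0,0,0,0,0,0,0,0,0,0,0,0,0,0,0,0,0,0,0,0,0,0,0])

```text
clock: 25.6
position: [0.474, -0.2155, 0.0547]
ee_rot: [0.0, 0.994, 0.107, 0.0]
contact_force: [-0.5, 0.9, 1.8]
width: 0.0108
```

```bash
python3 -c "
from h import *
st()"
```

```text
t 25.6 pos [ 0.474  -0.2155  0.0547] yaw_y -1.3572 F [-0.5  0.9  1.8] M [ 0.16  0.07 -0.08] w 0.0108 q6 0.8
```

Held. I'll slide it 40 mm along (-0.977, -0.213).

>>> carry_out(moves=[0,-0.3,-0.07,0,0,0,-0.6,-0.13,0,0,0,-0.6,-0.13,0,0,0,-0.6,-0.13,0,0,0,-0.6,-0.13,0,0,0,-0.6,-0.13,0,0,0,-0.4,-0.09,0,0,0,-0.15,-0.03,0,0,0,0,0,0,0,0,0,0,0,0])

```text
clock: 26.6
position: [0.4348, -0.2241, 0.0546]
ee_rot: [0.0, 0.994, 0.107, -0.0]
contact_force: [-0.2, 3.0, 6.7]
width: 0.0109
```

```bash
python3 -c "
from h import *
st()"
```

```text
t 26.6 pos [ 0.4348 -0.2241  0.0546] yaw_y -1.3569 F [-0.2  3.   6.7] M [0.46 0.01 0.08] w 0.0109 q6 0.74
```

>>> carry_out(moves=[0,-0.1,-0.02,0,0,0,0,0,0,0,0,-0.1,-0.02,0,0,0,0,0,0,0,0,-0.1,-0.02,0,0,0,0,0,0,0,0,0,0,0,0,0,0,0,0,0,0,0,0,0,0,0,0,0,0,0])

```text
clock: 27.6
position: [0.4335, -0.2252, 0.0546]
ee_rot: [0.001, 0.994, 0.107, 0.001]
contact_force: [4.4, 3.8, 2.9]
width: 0.0108
```

```bash
python3 -c "
from h import *
st()"
```

```text
t 27.6 pos [ 0.4335 -0.2252  0.0546] yaw_y -1.3573 F [4.4 3.8 2.9] M [ 0.48 -0.74  0.04] w 0.0108 q6 0.73
```

>>> carry_out(moves=[0,-0.1,-0.02,0,0,0,0,0,0,0,0,-0.1,-0.02,0,0,0,0,0,0,0,0,-0.1,-0.02,0,0,0,0,0,0,0,0,0,0,0,0,0,0,0,0,0,0,0,0,0,0,0,0,0,0,0])

```text
clock: 28.6
position: [0.4319, -0.2258, 0.0546]
ee_rot: [0.001, 0.994, 0.106, 0.002]
contact_force: [7.6, 3.6, 1.1]
width: 0.0108
```

```bash
python3 -c "
from h import *
st()"
```

```text
t 28.6 pos [ 0.4319 -0.2258  0.0546] yaw_y -1.3579 F [7.6 3.6 1.1] M [ 0.67 -1.43  0.05] w 0.0108 q6 0.73
```

The force has risen to about 8 N, so the cover is at its stop. Releasing and clearing out.

>>> carry_out(moves=[0,0,0,0,0,50,0,0,0,0,50,0,0,0,0,50,0,0,0,0,50,0,0,0,0,50,0,0,1,0,50,0,0,2,0,50,0,0,3,0,50,0,0,3,0,50,0,0,3,0])

```text
clock: 29.6
position: [0.4291, -0.2252, 0.1762]
ee_rot: [0.0, 0.994, 0.107, 0.0]
contact_force: [0.0, -0.2, -0.1]
width: 0.0427
```

>>> carry_out(moves=[50,-0.7,-2,2,0,50,-1,-3.5,0,0,50,-1,-3.5,0,0,50,-1,-3.5,0,0,50,-1,-3.5,0,0,50,-1,-3.5,0,0,50,-1,-3.5,0,0,50,-0.5,-2,0,0,50,0,0,0,0,50,0,0,0,0])

```text
clock: 30.6
position: [0.3574, -0.4744, 0.1943]
ee_rot: [-0.001, 0.994, 0.106, 0.0]
contact_force: [0.2, 0.7, 0.7]
width: 0.0427
```

```bash
python3 - <<'E'
from h import *
st()
t=manip.get_image('top');s=manip.get_image('side')
def c(im,x,y,w,h,k):return cv2.resize(im[y:y+h,x:x+w,::-1],None,fx=k,fy=k,interpolation=cv2.INTER_CUBIC)
cv2.imwrite('pics/g8.png',np.hstack([c(t,260,155,65,99,6),c(s,160,155,65,99,6)]))
E
```

```text
t 30.6 pos [ 0.3574 -0.4744  0.1943] yaw_y -1.3576 F [0.2 0.7 0.7] M [0.04 0.07 0.02] w 0.0427 q6 0.31
```

View pics/g8.png

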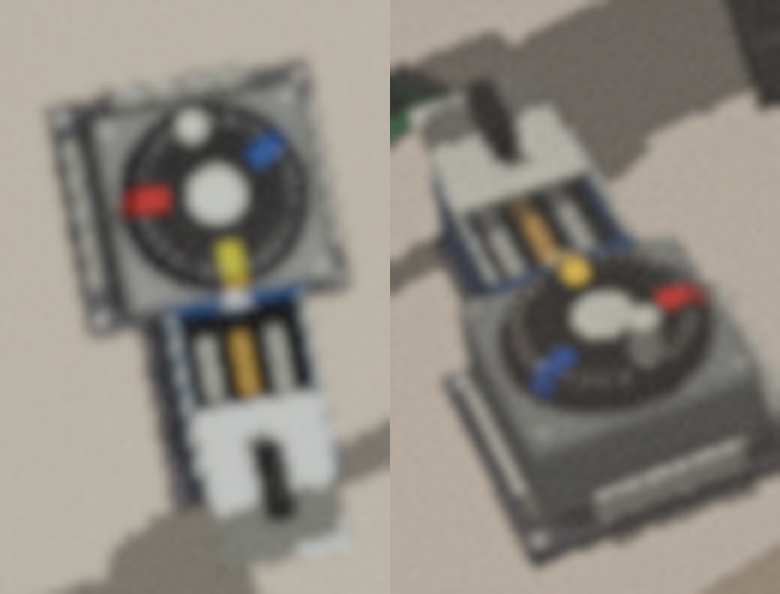

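```bash
python3 -c "
from h import *
g=ray('top',(260+271/6,155+480/6),.07);d=ray('top',(260+216/6,155+198/6),.056);y=ray('top',(260+231/6,155+258/6),.056)
print('grip-dial',np.linalg.norm((g-d)[:2]),'yaw',np.arctan2(*(g-d)[1::-1])%(2*np.pi),'yellow yaw',np.arctan2(*(y-d)[1::-1])%(2*np.pi),d)
manip.sign_off();st()"
```

```text
grip-dial 0.12019771752180386 yaw 3.3396518437660405 yellow yaw 3.404128416462281 [ 0.54936208 -0.20123019  0.056     ]
the job is handed in; nothing more can be done
the job is handed in; nothing more can be done
```

The job is done and handed in at about 31 s on the clock. The box is seated in the nest and released, the combination is dialled, and the cover is open.

- **Seating:** the box went down between the nest lips with no noticeable side force. The last picture shows it level and inside the lips.
- **Dialling:** arm and mark readings just before each stop's last small nudge:

| Stop | Target | Arm reading | Mark reading | Final nudge |
|---|---|---|---|---|
| Red | 7.48 | 7.44 | 7.40 | +0.05 |
| Blue | -1.28 | -1.25 | -1.25 | about -0.04 |
| Yellow | 2.90 | 2.88 | 2.91 | none |

  I paused at least 0.5 s at red and blue. The red and blue positions were not re-measured after their nudges.
- **Cover:** I pulled it until the force rose to about 8 N at its stop. The last picture shows the store uncovered, with the grip 120 mm from the dial axis against the expected 122 mm.
- **Disagreements:** in the last picture the yellow mark's direction is about 0.05 rad off the box's yaw. The dial centre measured about 5 mm from my earlier estimate. Part of that is the box sliding in its play towards the robot as the cover was pulled, which was not checked separately; the rest is within the reading error of the pixels.
- **Other things on the bench:** the arm touched none of them on purpose. I did not measure their positions again at the end.

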